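# Lock a hopper's slide gate open with its draw latch

### The arm

A 6-joint arm with a two-finger parallel gripper is mounted at the origin on a cart in front of the work surface, level with it; the furniture and walls round the work are solid. World frame = base frame: x ahead of the robot, y to its left, z up, the work surface at z = 0. Lengths are in m, angles in rad, forces in N, time in s.
With the tool pointing down it reaches from about 0.275 to 0.725 m from the base axis. Payload 15.9 kg.
Tool frame: the origin (TCP) lies between the finger pads; the fingertips stand 14 mm ahead of it and the grasp point (between the pads) lies 5 mm behind it; y points along the fingers, z is the direction in which the jaws open and shut, and the axes are right-handed (so a half turn about y gives the same grasp; the last joint's range is limited). The gripper opens to 85 mm and grips with 20 to 120 N. Pads are 22 mm wide; open, the fingers measure 114 mm over their backs; the gripper's body (76 mm by 85 mm) begins 54 mm behind the grasp point. The pads swing forward as they close: fully open they stand 13 mm farther back than shut.
Start: joints at [1.285, 0.213, -0.034, 1.323, 0, 1.571], TCP at [0.141, 0.48, 0.245] pointing down, gripper open.
Joint ranges: [-2.98, 2.98], [-0.74, 1.72], [-1.14, 1.35], [-2.1, 2.04], [-1.57, 1.44], [-3.14, 3.14]. Speed limits (rad/s): [1.89, 1.89, 2.39, 2.57, 3.14, 3.14].

### API

Orientations are given as a unit quaternion [w, x, y, z].
In Python, from workcell import telemetry, camera, job_done gives the robot as it stands.
- The arm moves only by the tool servo_tool, never from a script. Its argument "motion" is text: rows parted by semicolons, each of 7 numbers parted by spaces: the shift along the tool's x, y, z in units of 60 mm (1.0 is 60 mm), then the turn, a rotation vector about the tool's x, y, z in rad, then the opening, from 0 (shut) to 1 (fully open). A call has exactly 5 rows; each row is the pose to reach, as a shift and turn from the pose commanded when the call began, along the tool's axes at that moment; what a row does not reach only later rows make up. A row lasts 1/8 s, in which the tool goes at most 62.5 mm and 10.7 degrees, less where a joint would pass 70% of its speed; a pose out of reach is approached as far as the arm can. A call with a gripper value outside its range is refused whole. The fingers move at their own pace and stop on an object; "force" is the grip in N (left out, the last holds). Time passes only in rows, so rows that repeat a pose let the fingers close, or fill a call up. It gives the time, the measured TCP pose, the force and the opening at its end, in the units of the state.
- telemetry.get_obs(): the state, without advancing time (a new reading comes with each control period).
- camera(name): name is "scene" or "top"; returns a dict with "pixels" (480x640x3 uint8, red, green, blue), "K" (3x3 intrinsics, pixels), "position" and "attitude" of the camera in the world. Camera axes: x right, y down, z forward; pixel columns grow to the right and rows downward; lengths in m; the calibration is good to about 2 mm. A picture is of the moment at which its call begins. There is no depth.
- job_done(): hands the job in, once; it reports no verdict.
The state is a dict: "time": time; "qpos": joint angles; "joint_velocities": joint speeds; "joint_torque": joint torques, N m; "ee_pos": TCP position; "ee_rot": TCP orientation; "contact_force": force on the tool from outside, world axes, zero at the start; "torque": the same for the moment, N m; "opening": opening from 0.0 (shut) to 1.0 (fully open).
Only numpy, scipy, OpenCV 4.12 (cv2) and the standard library are available. Lean on these libraries where they do the work, as an engineer would, in place of code of your own. Each camera call takes 0.05 s, during which the arm holds its last target. There are 200 camera calls.

### The job

The small feed hopper has to be locked open for emptying. Draw its slide gate out by the black pull until it meets the end stop, hook the wire loop of the draw latch over the keeper on the gate so that the loop's bar lies behind the keeper under its lip, then swing the latch lever over and press it fully down past centre so that it stays shut by itself with the loop tight. Let go at the end, and leave the other things on the bench where they stand.

Things in the scene. Friction and masses are not known exactly. Their poses are not given: they have to be found in the camera images.
- hopper: Steel feed hopper on a grey frame, fixed, 280 long, 180 wide, 258 high. Origin on the bench below the lever's pivot axis, midway between the side plates; x points from the front in under the funnel, y left, z up. In this frame (mm): front deck top z 78, x -45 to 105, y +-81; gate top z 99; lower front edge of the funnel x 125, z 150. Latch at y -42, pull at y +42. A beaker stands under the outlet.
- funnel_rim (a point): Middle of the funnel's front rim (rim 180 long along y, round, 6 thick), at hopper x 60, z 255. The front wall leans out from the throat to here, over the latch, so keeper and loop end cannot be reached from straight above: lean the tool 25 to 45 degrees from vertical, its body toward the front (hopper -x), fingers pointing in under the funnel. Axes as the hopper's.
- gate (a joint): Slide gate, m: 0 = shut, grows as it is drawn out toward the front (hopper -x); rigid end stop at 0.060 (two stop blocks). Stays where it is left; friction about 4 N.
- gate_pull (a point): Grip point of the gate's pull: an upright black plate 20 wide (y), 8 thick (x), standing 40 above the gate's top; the point is 30 above the gate's top, 10 below the pull's top, mid-thickness. Moves with the gate. Axes as the hopper's.
- lever_pivot (a point): Fixed point on the lever's pivot axis (which runs along hopper y), middle of the latch, 105 above the bench. Axes as the hopper's.
- lever (a joint): Latch lever, rad: 0 = shut (level, pointing in hopper +x over the loop), grows as it swings up and back to the front; 1.57 = upright, at most 2.6. Stays where left when slack (0.035 N m). Hooked, tension starts near 1.1 and takes up to 0.24 N m (6 N at the grip) to dead centre near 0.25; released before that it springs back to 1.1, past it it snaps to 0..0.1 and stays.
- lever_grip (a point): Mid-point of the lever's black grip plate, 18 wide (y), 7 thick, 42 long (6 to 48 from the pivot along the lever). The point is 38 along the lever and 8.5 off the pivot in z. Its x points along the lever away from the pivot, y as the hopper's, z square to the plate: up when shut, to hopper -x when upright. Pushing that z face closes the lever.
- loop (a joint): Angle of the wire loop relative to the lever, rad: the loop's elevation above level is lever + loop. Its pivot is on the lever, at (-13.4, 0, +4.1) mm from the lever's pivot in the lever's own axes (those of lever_grip), so the loop moves out (+x) as the lever goes back. Friction of 0.018 N m holds the loop where it is left.
- loop_bar (a point): Centre of the loop's crossbar, 70 from the loop's pivot: steel bar 5 thick, 20 long along y; side wires 26 apart, 5 thick. x points along the loop away from its pivot, y as the hopper's, z up when the loop is level.
- loop_tab (a point): Middle of the black finger tab standing at the loop's end, 13 beyond the bar and 15 above it in the loop's axes (x along the loop, outward; z along the tab, to its top). The tab is 16 wide (y), 8 thick (x), 27 high, from 2 below to 25 above the bar's centre.
- keeper (a joint): Travel of the sprung keeper on the gate, m: 0 = slack, grows as the loop pulls it toward hopper -x (10 N to start, then 8 N per mm); about 0.003 when the latch is shut.
- keeper_seat (a point): Where the bar's centre seats when hooked. The keeper is a dark steel hook 14 wide (y): post face 2.5 to -x of here, flat lip from the post to 6 beyond here (+x), its underside 5 above, top 9 above; gate top 5 below. The bar goes over the lip's +x end, down behind it, and is drawn back (-x) to the post. Rides on the gate: out of the loop's reach until that is drawn. Axes as the hopper's.
- beaker: Bystander: small glass beaker, 50 wide, 54 high, under the hopper's outlet.
- wash_bottle: Bystander: white wash bottle with red cap and bent spout, 232 high, to the right of the hopper.
- sample_jar: Bystander: sample jar with dark blue lid, 69 high, to the left of the hopper.
- power_brick: Bystander: black power brick, 46 x 106 x 30, to the left of the hopper's front.

How it is judged:
By the outcome, as a careful person would: the job done as asked, in the order asked, and still so for the second after the job is handed in, with the robot touching nothing.
It also fails if it takes over 51 s, if anything falls off the work surface, if the arm or the gripper's body presses on something with over 40 N, if the wrist force passes 120 N, or if a joint passes its speed limit or range.

## Working session

There is one attempt and no reset: what is moved stays moved. The work goes in short steps, Python scripts to look and compute and a tool call to move; the robot and the scene stay as the last step left them, time stands still between calls to the robot, and variables do not carry over. Pictures are saved under pics/ and viewed, about 8 in all and at most 12, crops included, and the job is handed in when it is done.

Besides the shell and the picture viewer there is one more tool, called after ">>>" as name(argument=value, ...) on one line, values as JSON. servo_tool: Moves the arm, as the interface text tells. Its arguments: {"type":"object","properties":{"motion":{"type":"string"},"force":{"type":"number"}},"required":["motion"]}

```bash
mkdir -p pics; ls; python3 - <<'E'
from workcell import telemetry, camera
import cv2,numpy as np
o=telemetry.get_obs();print(o)
for n in("scene","top"):
    c=camera(n);cv2.imwrite(f"pics/{n}0.png",c["pixels"][:,:,::-1]);print(n,c["K"],c["position"],c["attitude"])
E
```

```text
pics
{'time': 0.0, 'qpos': array([ 1.28501359e+00,  2.13369633e-01, -3.50700093e-02,  1.32348165e+00,
        1.84640631e-05,  1.57080384e+00]), 'joint_velocities': array([-4.47025453e-04, -3.51565600e-04,  1.51047964e-03,  6.57173381e-05,
       -6.78487307e-04, -8.81965211e-05]), 'joint_torque': array([ 5.24416566e-03, -6.86151481e+01,  4.87119055e+01,  1.75497128e-02,
        1.84330274e-04,  1.69590017e-06]), 'ee_pos': array([0.14085789, 0.47941239, 0.24480508]), 'ee_rot': array([-0.69950698,  0.70029249, -0.10076169,  0.10063549]), 'contact_force': array([ 0.44465999, -0.45576855,  0.23550452]), 'torque': array([-0.01974383, -0.00762432, -0.02733498]), 'opening': 0.9993040104141804}
scene [[443.84304566   0.         319.25444364]
 [  0.         443.84304566 238.2636942 ]
 [  0.           0.           1.        ]] [ 0.05763525 -0.40889963  0.78280476] [-0.35909545  0.81568732 -0.4178785   0.17630148]
top [[611.93321878   0.         321.51041785]
 [  0.         611.93321878 233.59963006]
 [  0.           0.           1.        ]] [4.31034401e-01 5.84139198e-04 1.18073146e+00] [-0.06322137  0.71333999 -0.69512448  0.06285765]
```

View pics/scene0.png

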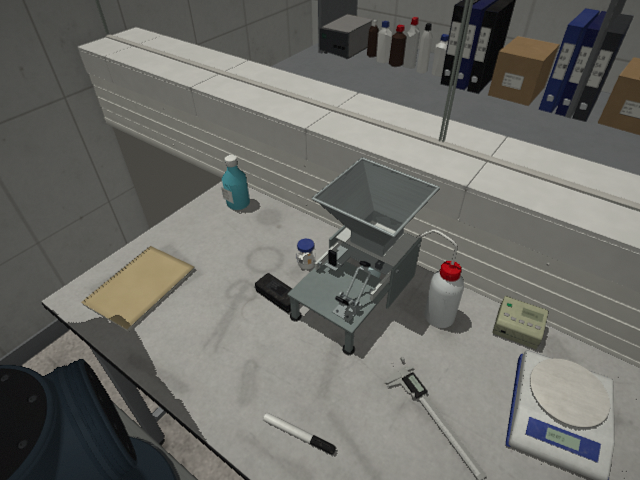

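View pics/top0.png

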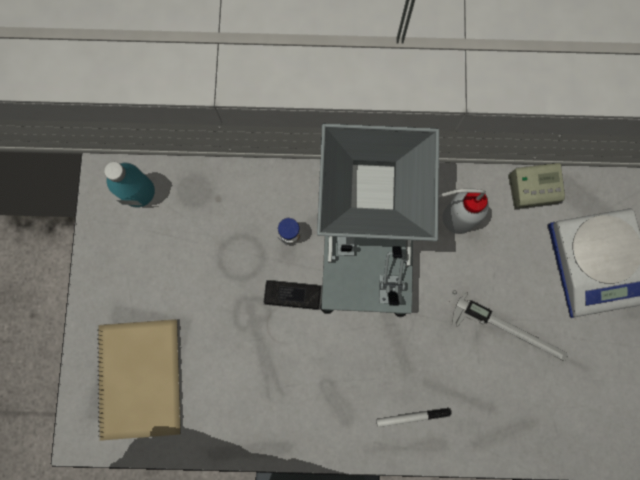

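The hopper is at about (370,250) in the top view, with its front toward the robot. The pull is at about (347,248), and the latch runs from (392,298) to (397,252). I'll enlarge this area next.

```bash
cat > h.py <<'E'
import numpy as np,cv2
from scipy.spatial.transform import Rotation as R
from workcell import telemetry, camera
def rot(q): return R.from_quat(np.r_[q[1:],q[0]])
def proj(c,p):
    v=rot(c["attitude"]).inv().apply(np.atleast_2d(p)-c["position"]); u=v@c["K"].T
    return u[:,:2]/u[:,2:]
def ray(c,px):
    d=rot(c["attitude"]).apply(np.linalg.solve(c["K"],[px[0],px[1],1.])); return np.array(c["position"]),d/np.linalg.norm(d)
def onz(c,px,z):
    o,d=ray(c,px); return o+d*(z-o[2])/d[2]
def tri(c1,p1,c2,p2):
    o1,d1=ray(c1,p1);o2,d2=ray(c2,p2)
    s=np.linalg.lstsq(np.c_[d1,-d2],o2-o1,rcond=None)[0]
    a=o1+s[0]*d1;b=o2+s[1]*d2; return (a+b)/2,np.linalg.norm(a-b)
def crop(c,x0,y0,w,h,k,name):
    cv2.imwrite(name,cv2.resize(c["pixels"][y0:y0+h,x0:x0+w,::-1],None,fx=k,fy=k,interpolation=cv2.INTER_CUBIC))
E
python3 - <<'E'
from h import *
s=camera("scene");t=camera("top")
a=cv2.resize(s["pixels"][220:360,280:410,::-1],None,fx=4,fy=4,interpolation=cv2.INTER_CUBIC)
b=cv2.resize(t["pixels"][230:320,315:420,::-1],None,fx=4,fy=4,interpolation=cv2.INTER_CUBIC)[:,:]
im=np.zeros((600,800,3),np.uint8); 
a=a[:, :]; 
cv2.imwrite("pics/s1.png",cv2.resize(a,(520,560))); cv2.imwrite("pics/t1.png",cv2.resize(b,None,fx=1.75,fy=1.6))
# rim corners outer (top z .258), front edge, approx
for p in [(321,124),(438,129),(440,239),(319,235)]: print(onz(t,p,.258))
for p in [(323,309),(411,313)]: print(onz(t,p,.078))
E
```

```text
[0.77379812 0.00855819 0.258     ]
[ 0.77037551 -0.17663739  0.258     ]
[ 0.59385529 -0.17826772  0.258     ]
[0.59525276 0.00700551 0.258     ]
[ 0.49287689 -0.00246336  0.078     ]
[ 0.48982655 -0.1600873   0.078     ]
```

View pics/s1.png

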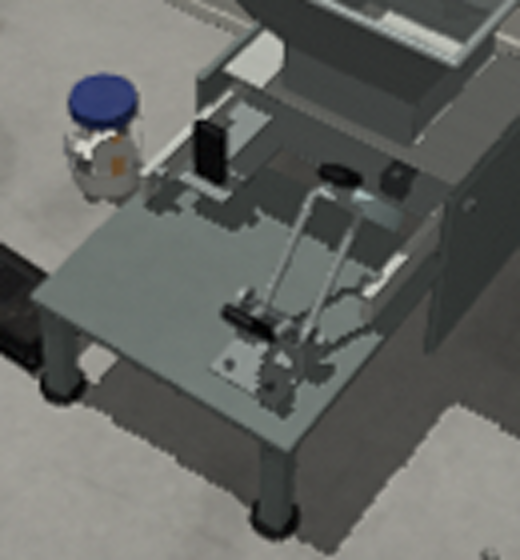

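View pics/t1.png

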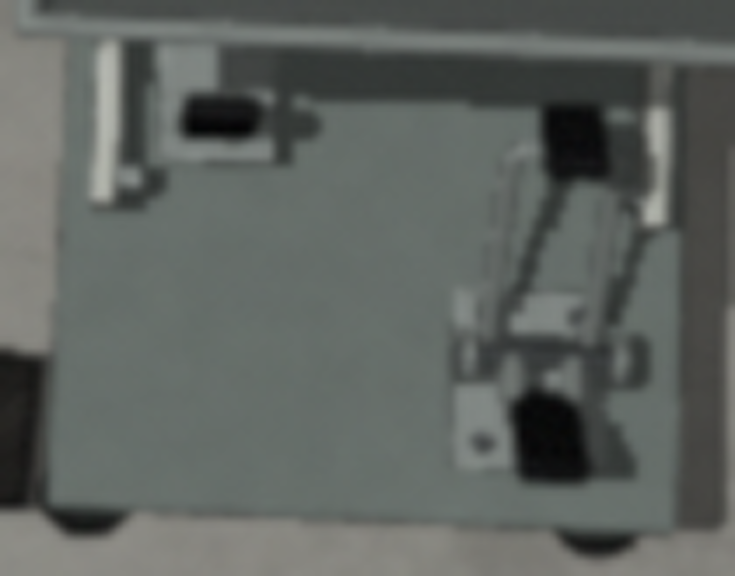

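The scene crop shows the pull's top at (332,250). The tab's top is at about (365,263), and the lever grip leans to the front at about (342,300). In the top view the pull is at about (346,248), the tab at about (396,250) and the grip at about (393,298). Next I'll get accurate black centroids and edges.

```bash
cat >> h.py <<'E'
def blobs(c,x0,y0,x1,y1,th=40,amin=12):
    m=(c["pixels"].max(2)<th).astype(np.uint8)[y0:y1,x0:x1]
    n,l,st,ce=cv2.connectedComponentsWithStats(m)
    return [(np.round(ce[i]+[x0,y0],1),st[i][:5]+[x0,y0,0,0,0]) for i in range(1,n) if st[i][4]>=amin]
E
python3 - <<'E'
from h import *
s=camera("scene");t=camera("top")
print("top");[print(b) for b in blobs(t,325,240,412,310,38)]
print("scene");[print(b) for b in blobs(s,320,245,395,310,38)]
g=cv2.GaussianBlur(cv2.cvtColor(t["pixels"],cv2.COLOR_RGB2GRAY),(3,3),0).astype(float)
def hline(x0,x1,y0,y1,z,vert=False,name=""):
    a=g[y0:y1,x0:x1]; a=a.T if vert else a
    d=np.abs(np.diff(a,axis=0)); k=d.argmax(0)
    off=[]
    for j,i in enumerate(k):
        w=d[max(i-1,0):i+2,j]; off.append(max(i-1,0)+(w*np.arange(len(w))).sum()/w.sum()+.5)
    off=np.array(off); u=np.arange(len(off)); 
    for _ in range(4):
        p=np.polyfit(u,off,1); r=off-np.polyval(p,u); m=abs(r)<max(1.5*r.std(),.4); u=u[m];off=off[m]
    ends=[]
    for e in (0,len(k)-1):
        q=np.polyval(p,e); px=(x0+q,y0+e) if vert else (x0+e,y0+q); ends.append(onz(t,px,z))
    a,b=ends; ang=np.arctan2(*( (b-a)[[1,0]])) 
    print(name,np.round(a[:2],4),np.round(b[:2],4),"deg",round(np.degrees(ang),2),len(u),round(r.std(),2))
hline(330,430,232,246,.255,name="rim front")
hline(330,430,118,134,.255,name="rim back")
hline(312,328,140,225,.255,True,"rim left")
hline(432,446,140,190,.255,True,"rim right")
hline(340,400,303,318,.078,name="deck front")
hline(316,329,262,282,.078,True,"deck left")
hline(405,420,280,305,.078,True,"deck right")
E
```

```text
top
(array([346.2, 248. ]), array([341, 246,  11,   5,  49]))
(array([396.8, 251.5]), array([393, 246,   9,  12,  99]))
(array([393.2, 298.1]), array([388, 291,  11,  14, 117]))
scene
(array([332.1, 257.5]), array([328, 250,   9,  16, 101]))
(array([378.9, 264.4]), array([375, 260,   9,   9,  37]))
(array([364.4, 263.5]), array([360, 261,  10,   6,  45]))
(array([342.6, 301. ]), array([336, 297,  13,   9,  44]))
rim front [ 0.5955 -0.0099] [ 0.5924 -0.162 ] deg -91.14 75 0.15
rim back [ 0.771  -0.0058] [ 0.7679 -0.1629] deg -91.14 77 0.15
rim left [0.7485 0.003 ] [0.613  0.0058] deg 178.81 85 0.17
rim right [ 0.7533 -0.178 ] [ 0.6734 -0.1757] deg 178.3 47 0.15
deck front [ 0.4913 -0.033 ] [ 0.4887 -0.1386] deg -91.43 44 0.19
deck left [5.777e-01 4.000e-04] [0.5431 0.001 ] deg 179.12 19 0.23
deck right [ 0.5494 -0.1729] [ 0.5062 -0.1728] deg 179.86 25 0.01
```

```bash
cat >> h.py <<'E'
O=np.array([.536,-.0815,0]);YAW=-.021
HR=R.from_euler("z",YAW)
def toh(p): return HR.inv().apply(np.asarray(p)-O)
def tow(p): return HR.apply(np.asarray(p)/1000.)+O
def toolR(lean,flip=0,yaw=0):
    # tool y = fingers dir (leaning), tool z = +-hopper y
    a=np.radians(lean); y=np.array([np.sin(a),0,-np.cos(a)]); z=np.array([0,-1. if flip else 1.,0]); x=np.cross(y,z)
    return HR*R.from_matrix(np.c_[x,y,z])
def goal(hp,lean,flip=0,tip=0.):
    """hopper-mm target for point `tip` mm ahead of TCP"""
    o=telemetry.get_obs(); R0=rot(o["ee_rot"]); R1=toolR(lean,flip)
    p=tow(hp)-R1.apply([0,tip/1000.,0])
    print("shift",np.round(R0.inv().apply(p-o["ee_pos"])/.06,3),"turn",np.round((R0.inv()*R1).as_rotvec(),3),"world",np.round(p,4))
def st():
    o=telemetry.get_obs(); R0=rot(o["ee_rot"]); y=R0.apply([0,1,0])
    print("t",round(o["time"],2),"TCP h",np.round(toh(o["ee_pos"])*1000,1),"tip h",np.round(toh(o["ee_pos"]+.014*y)*1000,1),"ydir",np.round(HR.inv().apply(y),3),"zdir",np.round(HR.inv().apply(R0.apply([0,0,1])),3),"F",np.round(o["contact_force"],1),"op",round(o["opening"],3),"q",np.round(o["qpos"],2))
E
python3 - <<'E'
from h import *
s=camera("scene");t=camera("top")
for n,a,b in [("pull",(346.2,248),(332.1,257.5)),("tab",(396.8,251.5),(364.4,263.5)),("grip",(393.2,298.1),(342.6,301))]:
    p,e=tri(t,a,s,b);print(n,np.round(toh(p)*1000,1),round(e*1000,1))
print("pulltop",toh(onz(t,(346.2,248),.139))*1000,"scene top",toh(onz(s,(331.5,250.5),.139))*1000)
print("keeper",toh(onz(s,(378.9,264.4),.108))*1000)
st()
for f in(0,1): goal([40,42,150],35,f)
E
```

```text
pull [ 60.3  43.  121.8] 1.3
tab [ 51.7 -40.6 162.8] 1.9
grip [-23.1 -41.7 123.3] 0.3
pulltop [ 58.01862332  43.11975913 139.        ] scene top [ 61.70021075  46.44447992 139.        ]
keeper [112.89547243 -39.47754402 108.        ]
t 0.4 TCP h [-406.7  552.7  245.2] tip h [-406.7  552.7  231.2] ydir [-0. -0. -1.] zdir [ 0.262  0.965 -0.   ] F [-0.4 -0.4  0.1] op 0.997 q [ 1.28  0.21 -0.03  1.32 -0.    1.57]
shift [ 9.414  1.588 -6.266] turn [ 0.081 -0.256 -0.607] world [ 0.5769 -0.0403  0.15  ]
shift [ 9.414  1.588 -6.266] turn [0.868 2.753 0.116] world [ 0.5769 -0.0403  0.15  ]
```

```bash
python3 -c "
from h import *
goal([-60,42,190],35)"
```

```text
shift [ 7.806  0.922 -6.703] turn [ 0.081 -0.256 -0.607] world [ 0.4769 -0.0382  0.19  ]
```

>>> servo_tool(motion="1 0.1 -0.8 0.01 -0.04 -0.08 0.5; 2 0.2 -1.6 0.02 -0.08 -0.18 0.5; 2.8 0.3 -2.4 0.03 -0.12 -0.28 0.5; 3.6 0.4 -3.2 0.04 -0.16 -0.38 0.5; 4.4 0.5 -3.9 0.05 -0.2 -0.48 0.5")

```text
time: 1.02
ee_pos: [0.3073, 0.2149, 0.2191]
ee_rot: [-0.679, 0.693, 0.142, 0.197]
contact_force: [1.2, 0.6, 0.3]
opening: 0.501
```

```bash
python3 -c "
from h import *
st();goal([-40,42,180],35)"
```

```text
t 1.02 TCP h [-234.8  291.6  219.1] tip h [-228.3  291.2  206.8] ydir [ 0.466 -0.027 -0.884] zdir [0.059 0.998 0.   ] F [1.2 0.6 0.3] op 0.501 q [ 0.93 -0.3  -0.69  0.91 -0.41  0.96]
shift [ 2.779  2.203 -3.961] turn [ 0.031 -0.05  -0.125] world [ 0.4969 -0.0387  0.18  ]
```

>>> servo_tool(motion="0.7 0.55 -1 0.01 -0.02 -0.05 0.5; 1.4 1.1 -2 0.02 -0.04 -0.1 0.5; 2.1 1.65 -3 0.03 -0.05 -0.125 0.5; 2.78 2.2 -3.96 0.03 -0.05 -0.125 0.5; 2.78 2.2 -3.96 0.03 -0.05 -0.125 0.5")

```text
time: 1.65
ee_pos: [0.4513, 0.0256, 0.1886]
ee_rot: [-0.673, 0.677, 0.203, 0.219]
contact_force: [0.9, 0.8, -0.7]
opening: 0.503
```

```bash
python3 -c "
from h import *
st();goal([59,42.5,127],35)"
```

```text
t 1.65 TCP h [-86.9 105.3 188.6] tip h [-79.  105.3 177.1] ydir [ 0.57  -0.    -0.822] zdir [0.002 1.    0.001] F [ 0.9  0.8 -0.7] op 0.503 q [ 0.1  -0.35 -0.9   0.42 -0.07  0.11]
shift [ 1.417  2.229 -1.042] turn [ 0.    -0.003 -0.005] world [ 0.5959 -0.0402  0.127 ]
```

>>> servo_tool(motion="0.3 0.4 -0.6 0 0 0 0.4; 0.6 0.8 -1.04 0 0 0 0.4; 1 1.4 -1.04 0 0 0 0.4; 1.3 2 -1.04 0 0 0 0.4; 1.42 2.23 -1.04 0 0 0 0.4")

```text
time: 2.28
ee_pos: [0.5962, -0.039, 0.1249]
ee_rot: [-0.673, 0.677, 0.202, 0.218]
contact_force: [0.1, -0.0, -0.2]
opening: 0.399
```

```bash
python3 -c "
from h import *
st();goal([59,42.5,127],35)
crop(camera('top'),300,210,140,115,5,'pics/t2.png')"
```

```text
t 2.27 TCP h [ 59.3  43.8 124.9] tip h [ 67.2  43.8 113.3] ydir [ 0.567 -0.001 -0.824] zdir [0.003 1.    0.001] F [ 0.1 -0.  -0.2] op 0.399 q [-0.08  0.06 -0.75  0.16  0.03 -0.05]
shift [ 0.016 -0.032 -0.022] turn [ 0.001 -0.003 -0.008] world [ 0.5959 -0.0402  0.127 ]
```

Close on the pull.

>>> servo_tool(motion="0 0 0 0 0 0 0.2; 0 0 0 0 0 0 0.1; 0 0 0 0 0 0 0.1; 0 0 0 0 0 0 0.1; 0 0 0 0 0 0 0.1", force=50)

```text
time: 2.95
ee_pos: [0.5943, -0.0389, 0.126]
ee_rot: [-0.673, 0.677, 0.202, 0.218]
contact_force: [-3.5, -3.8, -6.3]
opening: 0.22
```

```bash
python3 -c "
from h import *
st();o=telemetry.get_obs();print(rot(o['ee_rot']).inv().apply(HR.apply([-1,0,0])))
crop(camera('scene'),270,190,160,130,4,'pics/s2.png')"
```

```text
t 2.95 TCP h [ 57.4  43.8 126. ] tip h [ 65.3  43.8 114.4] ydir [ 0.567 -0.001 -0.824] zdir [0.003 1.    0.001] F [-3.5 -3.8 -6.3] op 0.22 q [-0.08  0.06 -0.76  0.16  0.03 -0.05]
[-0.82372036 -0.56698676 -0.00328229]
```

>>> servo_tool(motion="-0.16 -0.11 0 0 0 0 0.1; -0.33 -0.23 0 0 0 0 0.1; -0.49 -0.34 0 0 0 0 0.1; -0.66 -0.45 0 0 0 0 0.1; -0.79 -0.545 0 0 0 0 0.1")

```text
time: 3.62
ee_pos: [0.5372, -0.0378, 0.1264]
ee_rot: [-0.673, 0.677, 0.202, 0.219]
contact_force: [55.9, -7.6, -42.7]
opening: 0.216
```

>>> servo_tool(motion="0 0 0 0 0 0 0.1; -0.02 -0.015 0 0 0 0 0.1; -0.04 -0.03 0 0 0 0 0.1; -0.05 -0.035 0 0 0 0 0.1; -0.05 -0.035 0 0 0 0 0.1")

```text
time: 4.25
ee_pos: [0.5359, -0.0378, 0.1274]
ee_rot: [-0.672, 0.677, 0.203, 0.22]
contact_force: [45.6, -6.8, -43.2]
opening: 0.219
```

```bash
python3 -c "
from h import *
st()"
```

```text
t 4.25 TCP h [ -1.   43.7 127.4] tip h [  7.   43.7 115.9] ydir [ 0.571 -0.002 -0.821] zdir [0.003 1.    0.001] F [ 45.6  -6.8 -43.2] op 0.219 q [-0.09 -0.07 -0.88  0.16  0.04 -0.06]
```

>>> servo_tool(motion="0 0 0 0 0 0 0.25; 0 0 0 0 0 0 0.4; 0 0 0 0 0 0 0.4; 0 -0.6 0 0 0 0 0.4; 0 -1.4 0 0 0 0 0.4")

```text
time: 4.88
ee_pos: [0.4853, -0.0361, 0.1956]
ee_rot: [-0.673, 0.677, 0.202, 0.218]
contact_force: [-0.0, 0.5, 0.1]
opening: 0.399
```

```bash
python3 - <<'E'
from h import *
st()
s=camera('scene');t=camera('top')
a=cv2.resize(s["pixels"][220:340,280:420,::-1],(560,480),interpolation=cv2.INTER_CUBIC)
b=cv2.resize(t["pixels"][225:320,370:420,::-1],(240,480),interpolation=cv2.INTER_CUBIC)
cv2.imwrite("pics/c3.png",np.hstack([a,b]))
E
```

```text
t 4.88 TCP h [-51.6  44.4 195.6] tip h [-43.7  44.4 184.1] ydir [ 0.567 -0.    -0.824] zdir [0.003 1.    0.002] F [-0.   0.5  0.1] op 0.399 q [-0.1  -0.27 -0.83  0.41  0.05 -0.06]
```

View pics/c3.png

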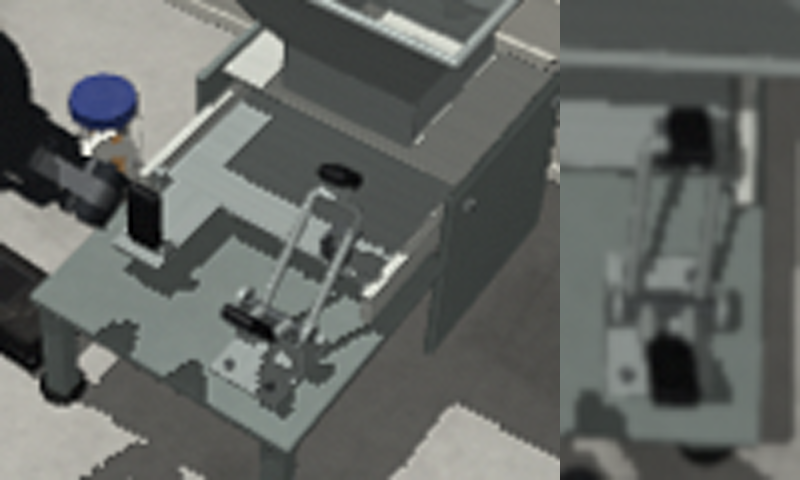

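The crop shows the gate drawn out: pull at about scene (316,274), keeper under the loop at about (363,281). I'll measure both and plan the loop push.

```bash
python3 - <<'E'
from h import *
s=camera('scene');t=camera('top')
print("top");[print(b) for b in blobs(t,330,240,412,310,38)]
print("scene");[print(b) for b in blobs(s,305,255,395,310,38,8)]
print("keeper",toh(onz(s,(363,281.3),.108))*1000)
th=2.2;P=np.array([-13.4*np.cos(th)-4.1*np.sin(th),105-13.4*np.sin(th)+4.1*np.cos(th)])
for e in np.radians([46,40,30,20,15,10,8,6]):
    c,n=np.cos(e),np.sin(e);f=lambda a,b:np.round(P+[a*c-b*n,a*n+b*c],1)
    print(round(np.degrees(e)),"bar",f(70,0),"tabtop",f(83,25),"tab top outer",f(87,25))
goal([20,-42,210],30,0,14)
E
```

```text
top
(array([396.5, 252.1]), array([392, 247,  10,  11,  95]))
(array([344.7, 280.3]), array([340, 278,  11,   5,  41]))
(array([393.2, 298.2]), array([389, 291,  10,  14, 112]))
scene
(array([313.4, 271.9]), array([305, 261,  15,  21, 143]))
(array([364.5, 263.6]), array([360, 261,  10,   6,  41]))
(array([343. , 301.2]), array([336, 298,  13,   7,  32]))
keeper [ 53.43098636 -38.59571847 108.        ]
46 bar [ 53.2 142.1] tabtop [ 44.2 168.8] tab top outer [ 47.  171.7]
40 bar [ 58.2 136.7] tabtop [ 52.1 164.3] tab top outer [ 55.1 166.8]
30 bar [ 65.2 126.8] tabtop [ 64.  154.9] tab top outer [ 67.4 156.9]
20 bar [ 70.3 115.7] tabtop [ 74.  143.6] tab top outer [ 77.8 145. ]
15 bar [ 72.2 109.9] tabtop [ 78.3 137.4] tab top outer [ 82.1 138.4]
10 bar [ 73.5 103.9] tabtop [ 82.  130.8] tab top outer [ 85.9 131.5]
8 bar [ 73.9 101.5] tabtop [ 83.3 128.1] tab top outer [ 87.2 128.6]
6 bar [74.2 99.1] tabtop [ 84.5 125.3] tab top outer [ 88.5 125.7]
shift [ 1.109  0.254 -1.433] turn [ 0.    -0.003  0.083] world [ 0.5481 -0.1238  0.2221]
```

```bash
python3 - <<'E'
from h import *
t=camera('top');i0=cv2.imread('pics/top0.png')
print(i0[242:256,344:349].max(2).mean(1).round()); print(t["pixels"][274:288,342:347].max(2).mean(1).round())
for z in(.139,.099): print(z,[np.round(proj(t,tow([x,43,z*1000]))[0],1) for x in(55,63,-5,3,-1)])
E
```

```text
[ 95.  92.  75.  43.  26.  25.  18.  10.  12.  55. 107. 128. 123.  95.]
[145. 145. 136.  87.  38.  27.  25.  16.  20.  71. 126. 141. 134. 115.]
0.139 [array([346.2, 249.7]), array([346.4, 245.2]), array([344.8, 284.5]), array([345. , 279.8]), array([344.9, 282.2])]
0.099 [array([345.3, 253.1]), array([345.4, 248.7]), array([343.9, 286.7]), array([344.1, 282.2]), array([344. , 284.4])]
```

```bash
python3 -c "
from h import *
goal([34,-42,185],40,0,14)"
```

```text
shift [ 1.04   0.714 -1.433] turn [ 0.001 -0.003 -0.093] world [ 0.5601 -0.124   0.1957]
```

>>> servo_tool(motion="0 -0.1 -0.6 0 0 -0.05 0.1; 0.1 -0.1 -1.2 0 0 -0.09 0; 0.4 0.2 -1.43 0 0 -0.09 0; 0.8 0.5 -1.43 0 0 -0.09 0; 1.04 0.71 -1.43 0 0 -0.09 0")

```text
time: 5.75
ee_pos: [0.5607, -0.1241, 0.194]
ee_rot: [-0.663, 0.667, 0.231, 0.248]
contact_force: [-0.1, -0.2, 0.8]
opening: -0.002
```

```bash
python3 - <<'E'
from h import *
st()
for p in [(46,171),(52,164),(64,154),(74,142),(79,134),(82,128),(83,125)]: goal([p[0],-42,p[1]],40,0,14)
E
```

```text
t 5.75 TCP h [ 25.6 -42.1 194. ] tip h [ 34.6 -42.1 183.2] ydir [ 0.638 -0.001 -0.77 ] zdir [0.003 1.    0.002] F [-0.1 -0.2  0.8] op -0.002 q [-0.31 -0.1  -0.77  0.23  0.19 -0.22]
shift [0.016 0.278 0.002] turn [ 0.001 -0.004 -0.006] world [ 0.5721 -0.1243  0.1817]
shift [0.018 0.432 0.002] turn [ 0.001 -0.004 -0.006] world [ 0.5781 -0.1244  0.1747]
shift [0.066 0.688 0.002] turn [ 0.001 -0.004 -0.006] world [ 0.5901 -0.1246  0.1647]
shift [0.067 0.948 0.002] turn [ 0.001 -0.004 -0.006] world [ 0.6001 -0.1249  0.1527]
shift [0.046 1.104 0.002] turn [ 0.001 -0.004 -0.006] world [ 0.6051 -0.125   0.1447]
shift [0.021 1.213 0.002] turn [ 0.001 -0.004 -0.006] world [ 0.6081 -0.125   0.1387]
shift [0.002 1.262 0.002] turn [ 0.001 -0.004 -0.006] world [ 0.6091 -0.125   0.1357]
```

>>> servo_tool(motion="0.02 0.28 0 0 0 0 0; 0.02 0.43 0 0 0 0 0; 0.06 0.68 0 0 0 0 0; 0.07 0.82 0 0 0 0 0; 0.07 0.95 0 0 0 0 0")

```text
time: 6.38
ee_pos: [0.5998, -0.1247, 0.1542]
ee_rot: [-0.663, 0.667, 0.232, 0.249]
contact_force: [0.3, -0.1, 0.7]
opening: -0.002
```

```bash
python3 - <<'E'
from h import *
st()
s=camera('scene');t=camera('top')
a=cv2.resize(s["pixels"][220:340,280:420,::-1],(560,480),interpolation=cv2.INTER_CUBIC)
b=cv2.resize(t["pixels"][225:320,370:420,::-1],(240,480),interpolation=cv2.INTER_CUBIC)
cv2.imwrite("pics/c4.png",np.hstack([a,b]))
E
```

```text
t 6.38 TCP h [ 64.6 -41.9 154.2] tip h [ 73.6 -41.9 143.4] ydir [ 0.64  -0.001 -0.769] zdir [0.003 1.    0.001] F [ 0.3 -0.1  0.7] op -0.002 q [-0.29  0.03 -0.77  0.1   0.17 -0.2 ]
```

View pics/c4.png

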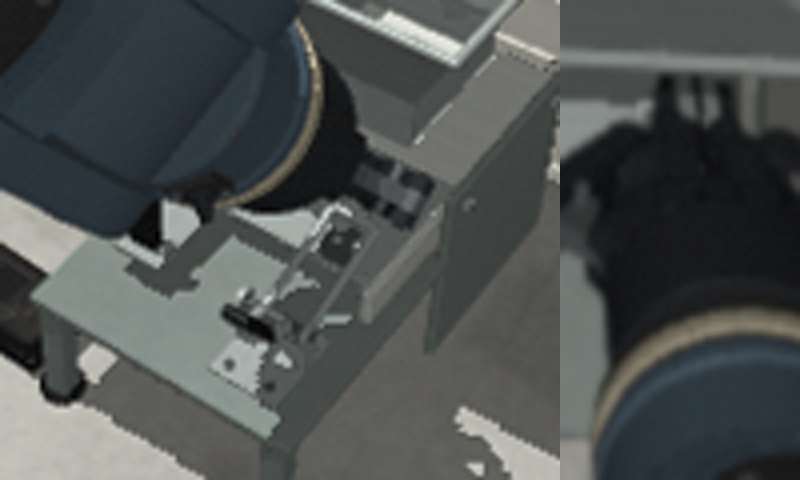

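The loop is following the push. The keeper shows between the wires at crop (337,240), with the bar beyond it. Continuing down.

>>> servo_tool(motion="-0.01 0.08 0 0 0 0 0; -0.02 0.16 0 0 0 0 0; -0.045 0.24 0 0 0 0 0; -0.055 0.29 0 0 0 0 0; -0.055 0.29 0 0 0 0 0")

```text
time: 7.1
ee_pos: [0.6081, -0.1249, 0.139]
ee_rot: [-0.663, 0.667, 0.232, 0.248]
contact_force: [-1.9, -0.7, 1.4]
opening: -0.004
```

```bash
python3 - <<'E'
from h import *
st();goal([84,-42,123],40,0,14)
E
```

```text
t 7.1 TCP h [ 73.  -41.9 139. ] tip h [ 81.9 -41.9 128.2] ydir [ 0.639 -0.001 -0.769] zdir [0.003 1.    0.001] F [-1.9 -0.7  1.4] op -0.004 q [-0.28  0.07 -0.77  0.05  0.17 -0.2 ]
shift [-0.029  0.089 -0.002] turn [ 0.001 -0.003 -0.004] world [ 0.6101 -0.1251  0.1337]
```

>>> servo_tool(motion="-0.01 0.03 0 0 0 0 0; -0.02 0.06 0 0 0 0 0; -0.03 0.09 0 0 0 0 0; -0.03 0.09 0 0 0 0 0; -0.03 0.09 0 0 0 0 0")

```text
time: 7.72
ee_pos: [0.6128, -0.1252, 0.1374]
ee_rot: [-0.661, 0.667, 0.235, 0.25]
contact_force: [-2.8, 1.7, 19.9]
opening: 0.001
```

```bash
python3 - <<'E'
from h import *
st()
E
```

```text
t 7.72 TCP h [ 77.7 -42.1 137.4] tip h [ 86.7 -42.1 126.7] ydir [ 0.645 -0.001 -0.764] zdir [0.002 1.    0.   ] F [-2.8  1.7 19.9] op 0.001 q [-0.28  0.08 -0.77  0.04  0.17 -0.2 ]
```

>>> servo_tool(motion="0 -0.2 0 0 0 0 0; 0 -0.8 0 0 0 0 0; 0 -1.6 0 0 0 0 0; -0.3 -2.4 0 0 0 0 0; -0.5 -3 0 0 0 0 0")

```text
time: 8.35
ee_pos: [0.4702, -0.1215, 0.254]
ee_rot: [-0.662, 0.667, 0.233, 0.249]
contact_force: [1.1, -1.1, -0.1]
opening: 0.003
```

```bash
python3 - <<'E'
from h import *
st()
s=camera('scene');t=camera('top')
a=cv2.resize(s["pixels"][220:340,280:420,::-1],(560,480),interpolation=cv2.INTER_CUBIC)
b=cv2.resize(t["pixels"][225:320,370:420,::-1],(240,480),interpolation=cv2.INTER_CUBIC)
cv2.imwrite("pics/c5.png",np.hstack([a,b]))
goal([-75,-42,135],20,0,14)
E
```

```text
t 8.35 TCP h [-65.  -41.4 254. ] tip h [-56.  -41.4 243.2] ydir [ 0.64  -0.001 -0.768] zdir [0.003 1.    0.001] F [ 1.1 -1.1 -0.1] op 0.003 q [-0.4  -0.36 -0.78  0.48  0.24 -0.29]
shift [-1.341  1.21  -0.002] turn [ 0.002 -0.003  0.348] world [ 0.4553 -0.1218  0.1482]
```

View pics/c5.png

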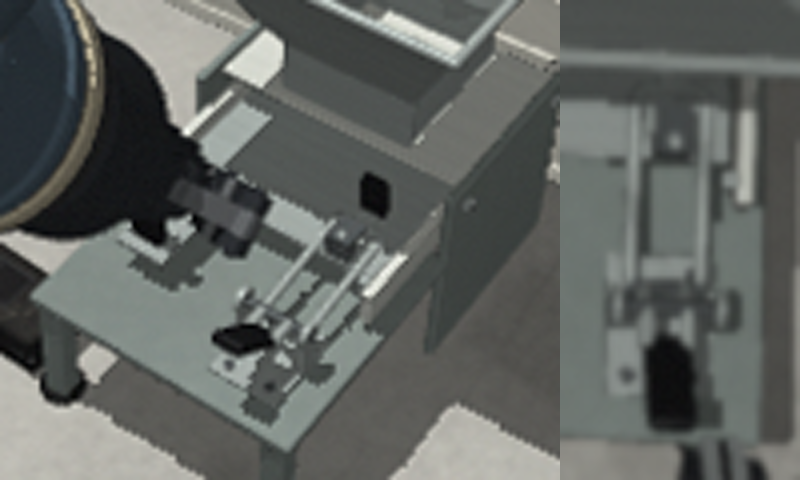

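The loop now lies level with its bar beyond the keeper. Pressing it down also swung the slack lever farther back, with the grip at crop (243,338). Next I'll sweep the lever up from the front with closed fingers.

```bash
python3 - <<'E'
from h import *
for p in [(-85,180),(-80,100),(-62,100)]: goal([p[0],-42,p[1]],40,0,14)
t=camera('top')
[print(b) for b in blobs(t,370,285,412,320,38)]
E
```

```text
shift [-1.067  0.514 -0.003] turn [ 0.003 -0.003 -0.001] world [ 0.4411 -0.1215  0.1907]
shift [-1.859  1.59  -0.003] turn [ 0.003 -0.003 -0.001] world [ 0.4461 -0.1216  0.1107]
shift [-1.629  1.783 -0.002] turn [ 0.003 -0.003 -0.001] world [ 0.4641 -0.122   0.1107]
(array([392.7, 300.8]), array([388, 291,  10,  19, 152]))
(array([397.1, 316.6]), array([396, 314,   4,   6,  19]))
```

>>> servo_tool(motion="-0.7 0.3 0 0 0 0 0; -1.07 0.6 0 0 0 0 0; -1.6 1.2 0 0 0 0 0; -1.86 1.59 0 0 0 0 0; -1.75 1.69 0 0 0 0 0")

```text
time: 9.12
ee_pos: [0.4548, -0.1205, 0.105]
ee_rot: [-0.664, 0.667, 0.23, 0.247]
contact_force: [-0.0, -0.1, 0.5]
opening: 0.001
```

```bash
python3 - <<'E'
from h import *
st()
for p in [(-55,100),(-45,102),(-37,107),(-29,113),(-20,120),(-10,124),(0,128)]: goal([p[0],-42,p[1]],40,0,14)
E
```

```text
t 9.12 TCP h [-80.4 -40.7 105. ] tip h [-71.5 -40.7  94.2] ydir [ 0.636  0.001 -0.772] zdir [0.003 1.    0.003] F [-0.  -0.1  0.5] op 0.001 q [-0.42 -0.18 -1.1   0.    0.25 -0.31]
shift [ 0.271  0.1   -0.021] turn [-0.001 -0.005 -0.009] world [ 0.4711 -0.1221  0.1107]
shift [ 0.421  0.18  -0.02 ] turn [-0.001 -0.005 -0.009] world [ 0.4811 -0.1224  0.1127]
shift [ 0.577  0.2   -0.019] turn [-0.001 -0.005 -0.009] world [ 0.4891 -0.1225  0.1177]
shift [ 0.744  0.208 -0.019] turn [-0.001 -0.005 -0.009] world [ 0.4971 -0.1227  0.1237]
shift [ 0.934  0.213 -0.018] turn [-0.001 -0.005 -0.009] world [ 0.5061 -0.1229  0.1307]
shift [ 1.105  0.268 -0.017] turn [-0.001 -0.005 -0.009] world [ 0.5161 -0.1231  0.1347]
shift [ 1.276  0.322 -0.016] turn [-0.001 -0.005 -0.009] world [ 0.5261 -0.1233  0.1387]
```

>>> servo_tool(motion="0.27 0.1 -0.02 0 0 0 0; 0.42 0.18 -0.02 0 0 0 0; 0.58 0.2 -0.02 0 0 0 0; 0.74 0.21 -0.02 0 0 0 0; 0.85 0.21 -0.02 0 0 0 0")

```text
time: 9.75
ee_pos: [0.5039, -0.1236, 0.1315]
ee_rot: [-0.662, 0.667, 0.233, 0.249]
contact_force: [-2.5, 0.6, -0.5]
opening: 0.001
```

```bash
python3 - <<'E'
from h import *
st()
for p in [(-20,120),(-10,126),(0,131),(4,132)]: goal([p[0],-42,p[1]],40,0,14)
s=camera('scene')
a=cv2.resize(s["pixels"][220:340,280:420,::-1],(560,480),interpolation=cv2.INTER_CUBIC)
cv2.imwrite("pics/c6.png",a)
E
```

```text
t 9.75 TCP h [-31.3 -42.7 131.5] tip h [-22.3 -42.7 120.7] ydir [ 0.64  -0.001 -0.768] zdir [0.003 1.    0.001] F [-2.5  0.6 -0.5] op 0.001 q [-0.37 -0.13 -0.98  0.05  0.22 -0.27]
shift [0.021 0.034 0.012] turn [ 0.001 -0.003 -0.004] world [ 0.5061 -0.1229  0.1307]
shift [0.213 0.064 0.013] turn [ 0.001 -0.003 -0.004] world [ 0.5161 -0.1231  0.1367]
shift [0.394 0.107 0.014] turn [ 0.001 -0.003 -0.004] world [ 0.5261 -0.1233  0.1417]
shift [0.456 0.136 0.014] turn [ 0.001 -0.003 -0.004] world [ 0.5301 -0.1234  0.1427]
```

View pics/c6.png

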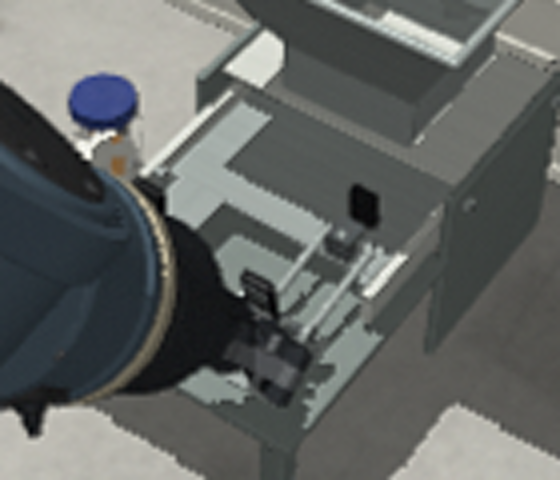

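The lever grip now stands nearly upright at crop (260,290), and the tab has come back toward the keeper at (365,205). Continuing past upright.

>>> servo_tool(motion="0.1 0.04 0 0 0 0 0; 0.21 0.06 0 0 0 0 0; 0.3 0.08 0 0 0 0 0; 0.39 0.1 0 0 0 0 0; 0.39 0.1 0 0 0 0 0")

```text
time: 10.42
ee_pos: [0.5258, -0.1242, 0.1416]
ee_rot: [-0.662, 0.667, 0.233, 0.249]
contact_force: [-1.1, -0.0, 1.6]
opening: 0.001
```

```bash
python3 - <<'E'
from h import *
st()
t=camera('top');s=camera('scene')
print("scene");[print(b) for b in blobs(s,335,255,395,310,30,8)]
E
```

```text
t 10.43 TCP h [ -9.3 -42.9 141.6] tip h [ -0.4 -42.9 130.9] ydir [ 0.64  -0.001 -0.768] zdir [0.003 1.    0.001] F [-1.1 -0.   1.6] op 0.001 q [-0.35 -0.1  -0.93  0.08  0.21 -0.25]
scene
(array([340.1, 285.6]), array([335, 266,  17,  36, 318]))
(array([368.8, 273.4]), array([366, 269,   6,  11,  36]))
(array([354.8, 285.5]), array([353, 283,   4,   5,   8]))
```

>>> servo_tool(motion="0 -0.2 0 0 0 0 0; 0 -0.4 0 0 0 0 0; 0.15 -0.5 0 0 0 0 0; 0.3 -0.5 0 0 0 0 0; 0.3 -0.5 0 0 0 0 0")

```text
time: 11.15
ee_pos: [0.5208, -0.1242, 0.1767]
ee_rot: [-0.662, 0.667, 0.233, 0.249]
contact_force: [-0.6, 0.2, -0.3]
opening: 0.005
```

```bash
python3 - <<'E'
from h import *
st()
t=camera('top');s=camera('scene')
a=cv2.resize(s["pixels"][220:340,280:420,::-1],(560,480),interpolation=cv2.INTER_CUBIC)
cv2.imwrite("pics/c7.png",a)
for p,l in [((7,146),40),((11,142),40),((16.5,139),40),((28,132),36),((36,126),30),((40,121),28)]: goal([p[0],-42,p[1]],l,0,14)
E
```

```text
t 11.15 TCP h [-14.3 -43.  176.7] tip h [ -5.3 -43.  165.9] ydir [ 0.641 -0.001 -0.768] zdir [0.003 1.    0.001] F [-0.6  0.2 -0.3] op 0.005 q [-0.35 -0.16 -0.87  0.19  0.21 -0.25]
shift [-0.03   0.381  0.013] turn [ 0.001 -0.003 -0.005] world [ 0.5331 -0.1234  0.1567]
shift [-0.021  0.475  0.013] turn [ 0.001 -0.003 -0.005] world [ 0.5371 -0.1235  0.1527]
shift [0.018 0.572 0.013] turn [ 0.001 -0.003 -0.005] world [ 0.5426 -0.1236  0.1497]
shift [0.107 0.784 0.014] turn [ 0.    -0.003  0.065] world [ 0.5549 -0.1239  0.1433]
shift [0.17  0.949 0.014] turn [ 0.    -0.003  0.17 ] world [ 0.5641 -0.1241  0.1381]
shift [0.176 1.058 0.014] turn [ 0.    -0.003  0.205] world [ 0.5685 -0.1242  0.1334]
```

View pics/c7.png

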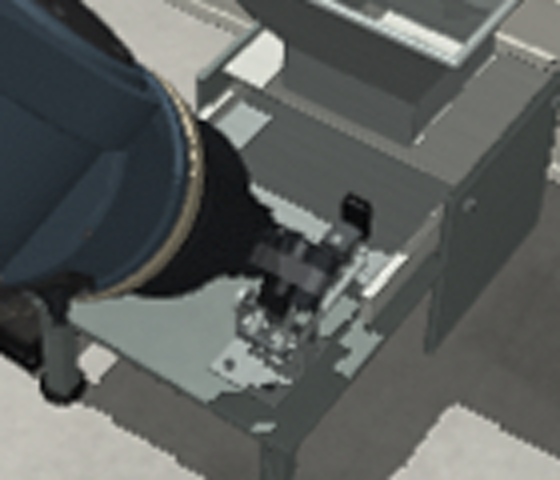

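The tab at (355,215) is now right behind the keeper, so the loop is hooked. The fingers hide the lever. Pushing it over.

>>> servo_tool(motion="-0.03 0.3 0.01 0 0 0 0; -0.03 0.4 0.01 0 0 0 0; -0.02 0.48 0.01 0 0 0 0; 0.02 0.57 0.01 0 0 0 0; 0.02 0.57 0.01 0 0 0 0")

```text
time: 11.88
ee_pos: [0.5429, -0.1239, 0.1504]
ee_rot: [-0.663, 0.667, 0.232, 0.249]
contact_force: [-1.5, -0.0, 2.8]
opening: -0.003
```

```bash
python3 - <<'E'
from h import *
st()
for p,l in [((22,136),38),((28,132),36),((33,128),33),((37,125),30),((40,121),28)]: goal([p[0],-42,p[1]],l,0,14)
E
```

```text
t 11.88 TCP h [  7.8 -42.3 150.4] tip h [ 16.7 -42.3 139.6] ydir [ 0.64  -0.001 -0.769] zdir [0.003 1.    0.001] F [-1.5 -0.   2.8] op -0.003 q [-0.33 -0.08 -0.88  0.1   0.19 -0.24]
shift [0.036 0.103 0.005] turn [ 0.001 -0.003  0.031] world [ 0.5485 -0.1238  0.147 ]
shift [0.079 0.218 0.005] turn [ 0.001 -0.003  0.066] world [ 0.5549 -0.1239  0.1433]
shift [0.112 0.324 0.005] turn [ 0.    -0.003  0.118] world [ 0.5605 -0.124   0.1397]
shift [0.144 0.407 0.005] turn [ 0.    -0.003  0.171] world [ 0.5651 -0.1241  0.1371]
shift [0.148 0.491 0.006] turn [ 0.    -0.003  0.205] world [ 0.5685 -0.1242  0.1334]
```

Contact at about 3 N. Pushing over centre.

>>> servo_tool(motion="0.04 0.1 0 0 0 0.03 0; 0.08 0.22 0 0 0 0.07 0; 0.11 0.32 0 0 0 0.12 0; 0.14 0.41 0 0 0 0.17 0; 0.15 0.49 0 0 0 0.2 0")

```text
time: 12.5
ee_pos: [0.5685, -0.1247, 0.1335]
ee_rot: [-0.684, 0.687, 0.164, 0.181]
contact_force: [0.5, -0.2, -0.1]
opening: 0.0
```

```bash
python3 - <<'E'
from h import *
st()
for p,l in [((41,119),26),((42,116),25)]: goal([p[0],-42,p[1]],l,0,14)
E
```

```text
t 12.5 TCP h [ 33.4 -42.5 133.5] tip h [ 40.  -42.5 121.2] ydir [ 0.473 -0.    -0.881] zdir [0.003 1.    0.001] F [ 0.5 -0.2 -0.1] op 0.0 q [-0.28  0.08 -0.63  0.38  0.12 -0.22]
shift [0.006 0.04  0.008] turn [ 0.    -0.003  0.039] world [ 0.57   -0.1242  0.1316]
shift [0.001 0.092 0.008] turn [ 0.    -0.003  0.056] world [ 0.5712 -0.1242  0.1287]
```

>>> servo_tool(motion="0 0.03 0 0 0 0.03 0; 0 0.06 0 0 0 0.04 0; 0 0.09 0 0 0 0.05 0; 0 0.12 0 0 0 0.05 0; 0 0.12 0 0 0 0.05 0")

```text
time: 13.12
ee_pos: [0.5736, -0.1252, 0.1308]
ee_rot: [-0.687, 0.691, 0.149, 0.166]
contact_force: [-20.5, 3.6, 43.6]
opening: -0.001
```

```bash
python3 -c "
from h import *
st()"
```

```text
t 13.12 TCP h [ 38.5 -42.9 130.8] tip h [ 44.6 -43.  118.2] ydir [ 0.435 -0.001 -0.9  ] zdir [0.003 1.    0.   ] F [-20.5   3.6  43.6] op -0.001 q [-0.27  0.11 -0.58  0.45  0.11 -0.22]
```

>>> servo_tool(motion="0 -0.2 0 0 0 0 0; 0 -0.8 0 0 0 0 0; -0.2 -1.6 0 0 0 0 0; -0.6 -2.4 0 0 0 0 0; -1.2 -3 0 0 0 0 0")

```text
time: 13.75
ee_pos: [0.4283, -0.1213, 0.2603]
ee_rot: [-0.688, 0.691, 0.148, 0.164]
contact_force: [-0.4, -0.5, 0.9]
opening: -0.005
```

>>> servo_tool(motion="-0.8 -0.6 0 0 0 0 0; -1.6 -0.9 0 0 0 0 0; -1.6 -0.9 0 0 0 0 0; -1.6 -0.9 0 0 0 0 0; -1.6 -0.9 0 0 0 0 0")

```text
time: 14.38
ee_pos: [0.3201, -0.1187, 0.2661]
ee_rot: [-0.689, 0.691, 0.147, 0.164]
contact_force: [-0.1, 0.4, 0.6]
opening: -0.003
```

```bash
python3 - <<'E'
from h import *
st()
s=camera('scene');t=camera('top')
a=cv2.resize(s["pixels"][220:340,280:420,::-1],(560,480),interpolation=cv2.INTER_CUBIC)
b=cv2.resize(t["pixels"][225:320,370:420,::-1],(240,480),interpolation=cv2.INTER_CUBIC)
cv2.imwrite("pics/c8.png",np.hstack([a,b]))
print("top");[print(b) for b in blobs(t,330,240,412,315,38)]
print("scene");[print(b) for b in blobs(s,305,255,395,310,38,8)]
print(t["pixels"][274:288,342:347].max(2).mean(1).round())
E
```

```text
t 14.38 TCP h [-215.   -41.8  266.1] tip h [-209.   -41.7  253.4] ydir [ 0.429  0.001 -0.903] zdir [0.002 1.    0.002] F [-0.1  0.4  0.6] op -0.003 q [-0.55 -0.49 -0.67  1.    0.22 -0.48]
top
(array([393.6, 245. ]), array([390, 242,   9,   7,  55]))
(array([392.7, 271.9]), array([388, 259,  10,  23, 151]))
(array([344.8, 280.1]), array([340, 278,  11,   5,  45]))
scene
(array([315.6, 274.1]), array([312, 267,   8,  15, 100]))
(array([368.6, 273.9]), array([365, 269,   8,  12,  56]))
(array([356. , 288.7]), array([348, 282,  18,  14, 116]))
[135. 135. 125.  80.  36.  24.  22.  15.  17.  64. 117. 132. 127. 108.]
```

View pics/c8.png

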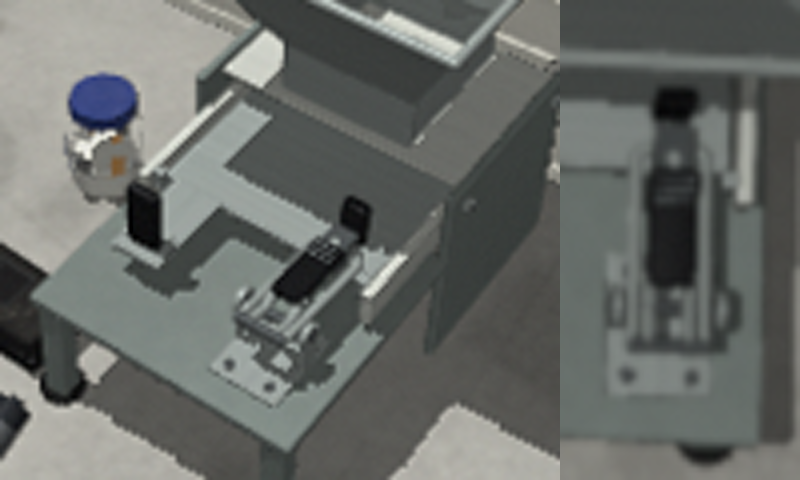

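The lever lies level over the loop, and the pull hasn't moved. I'll check tab and grip positions numerically against the shut geometry.

```bash
python3 - <<'E'
from h import *
s=camera('scene');t=camera('top')
for n,a,b in [("pull",(344.8,280.1),(315.6,274.1)),("tab",(393.6,245),(368.6,273.9)),("grip",(392.7,271.9),(356,288.7))]:
    p,e=tri(t,a,s,b);print(n,np.round(toh(p)*1000,1),round(e*1000,1))
for n,h in [("tab top seated",(69,-42,130)),("tab bottom",(69,-42,103)),("grip mid shut",(27,-42,117)),("grip end",(48,-42,117))]: print(n,proj(t,tow(h)).round(1),proj(s,tow(h)).round(1))
E
```

```text
pull [  4.   43.1 119.7] 1.4
tab [ 70.7 -40.7 116.4] 0.6
grip [ 23.6 -40.9 114.6] 0.5
tab top seated [[395.1 244.8]] [[369.3 270.1]]
tab bottom [[393.3 247.3]] [[368.4 279.1]]
grip mid shut [[393.6 269.7]] [[357.3 287.1]]
grip end [[393.9 257.8]] [[363.2 280.7]]
```

```bash
python3 -c "
from workcell import job_done
print(job_done())"
```

```text
the job is handed in; nothing more can be done
None
```

The hopper's gate is drawn out and latched open, and I handed the job in at about 14.5 s on the robot's clock. I gripped the pull and drew the gate to the stop, then pressed the loop down behind the keeper. I swung the lever over, pressed it past centre and backed the arm well clear.

**Last checks:**
- **Lever:** it lies shut over the loop with the arm away. The grip measured (24, 115) mm in hopper x, z, against about (27, 114) for shut.
- **Loop:** the tab measured x 71, z 116 mm, where about x 69–70, z 116 is expected with the bar under the lip. With the bar on top of the lip it would read about 12 mm higher. I inferred this from the tab and did not see the bar directly.
- **Gate:** it stopped hard at 45–56 N and did not move when the latch pulled on it.
- **Other things on the bench:** I did not touch any of them. The jar stands where it was; I did not measure the others again.

**Disagreement:** the camera shows the pull moved only about 56 mm, not 60. The hard stop suggests the gate is at its end stop and either did not start fully shut or was measured a few mm off. I did not settle which.

**Higher force than planned:** the final press on the lever reached about 48 N at the fingertips. That is above the 40 N limit, which applies to the arm and gripper body, but well under the 120 N wrist limit.

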